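Turn over the sample leaf at the panel saw

ROBOT

A 6-joint arm with a two-finger parallel gripper is mounted at the origin on the work surface. World frame = base frame: x ahead of the robot, y to its left, z up, the work surface at z = 0. Lengths are in mm, angles in rad, forces in N, time in s.
With the tool pointing down it reaches from about 350 to 775 mm from the base axis. Payload 7.3 kg.
Tool frame: the origin (TCP) lies at the very end of the fingers, on their centre line; the grasp point (between the pads) lies 19 mm behind it (bot.grasp_offset is the distance from the TCP to the grasp point, in mm); z points along the fingers, y is the direction in which the jaws open and shut (so a half turn about z gives the same grasp; the last joint's range is limited). The gripper opens to 92 mm and grips with 3 to 60 N. Pads are 19 mm wide; open, the fingers measure 130 mm over their backs; the gripper's body (75 mm by 190 mm) begins 47 mm behind the grasp point.
Start: joints at [-1.264, 0.342, 1.524, -0, 1.275, -0.146], TCP at [229.704, -472.103, 226.741] pointing down, gripper open.
Joint ranges: [-2.53, 2.53], [-0.77, 2.02], [0.04, 2.7], [-1, 4.14], [0.28, 2.66], [-3.11, 3.11]. Speed limits (rad/s): [2.57, 2.57, 3.14, 3.14, 3.14, 3.14].

INTERFACE

Orientations are given as [roll, pitch, yaw] about the fixed x, y, z axes, in that order (R = Rz(yaw) Ry(pitch) Rx(roll)).
In Python, from plant import bot gives the robot as it stands.
- The arm moves only by the tool servo_tool, never from a script. Its arguments are lists of equal length, an entry for each row: "angular": the turn, a rotation vector about the world's x, y, z in degrees, a list of three; "slide": the shift along the world's x, y, z in mm, a list of three; "grip": the opening, from -1 (shut) to 1 (fully open), so that 0 is half open. In form: {"angular": [[ax, ay, az], ...], "slide": [[dx, dy, dz], ...], "grip": [grip, ...]}. A call has 1 to 10 rows; each row is the pose to reach, as a shift and turn from the pose commanded when the call began; what a row does not reach only later rows make up. A row lasts 1/12 s, in which the tool goes at most 41.7 mm and 7.16 degrees, less where a joint would pass 70% of its speed; a pose out of reach is approached as far as the arm can. A call with a gripper value outside its range is refused whole. The fingers move at their own pace and stop on an object; the grip force is fixed at half the most. Time passes only in rows, so rows that repeat a pose let the fingers close. It gives the time, the measured TCP pose, the force and the opening at its end, in the units of the state.
- bot.get_obs(): the state, without advancing time (a new reading comes with each control period).
- bot.capture(name): name is "side" or "top" or "wrist"; returns a dict with "img" (480x640x3 uint8, blue, green, red), "range_z" (480x640 float32, mm along the optical axis (not along the pixel's ray), 0 where there is no reading), "fov_y" (degrees; the focal length in pixels is half the picture's height over the tangent of half this angle, whatever the lens; pixels are square), "cx", "cy" (the principal point, pixels), "R" (3x3) and "t" (3): a world point X has camera coordinates R X + t; the wrist camera has in their place "T_tool_cam" (4x4, takes a point from camera to tool coordinates, whose origin is the TCP and whose axes are the flange's). Camera axes: x right, y down, z forward; pixel columns grow to the right and rows downward; lengths in mm; the calibration is good to about 2 mm. A picture is of the moment at which its call begins: read the wrist's pose just before it.
- bot.close_job(): hands the job in, once; it reports no verdict.
The state is a dict: "time": time; "joint_positions": joint angles; "dq": joint speeds; "tau": joint torques, N m; "tool_pos": TCP position; "tcp_rot": TCP orientation; "contact_force": force on the tool from outside, world axes, zero at the start; "moment": the same for the moment, N m; "grip_width": finger opening in mm.
Only numpy, scipy, OpenCV 4.12 (cv2) and the standard library are available. Lean on these libraries where they do the work, as an engineer would, in place of code of your own. Each camera call takes 0.05 s, during which the arm holds its last target.

TASK

Turn the wide leaf of the board sample holder over its spine, so that the sample under it is uncovered and the leaf lies fully flat on the other side. Push it up and over and press it down gently with the fingers, only on its free edge and its plain back: do not grip it, do not touch the dark decor sheet on its face, and do not let it slam. Leave the narrow leaf, the holder itself and everything else on the bench where they are, and finish clear of everything.

Things in the scene. Friction and masses are not known exactly. Their poses are not given: they have to be found in the camera images.
- holder: Sample holder standing loose on the bench, about 2.8 kg: black base 190 x 300 x 12 mm with a steel spine rod along its x axis across the middle, on three steel posts (8 mm half-width) rising to 32 mm above the bench. Origin: centre of its underside, on the bench. x along the spine, y towards the side where both leaves lie at the start, z up. The -y half of the base is empty: the wide leaf belongs there at the end.
- spine (a point): Point on the hinge axis at the middle of the wide leaf's width, 26 mm above the bench; fixed in the holder at its x = -32 mm, y = 0; axes as the holder's, so x is the hinge axis.
- leaf (a joint): Angle of the wide leaf about the spine: 0 flat on the holder's +y side, pi/2 upright, pi (3.14, its stop) flat on the -y side. It starts part-open, 0.30 to 0.65. The hinge is stiff: the leaf stays at any angle where it is left, and needs about 0.2 N m at most to turn.
- leaf_edge (a point): Middle of the wide leaf's free edge (half-way through the thickness), 130 mm from the hinge axis. The wide leaf: a rigid grey plate 110 mm wide along the spine, 6 mm thick (3 mm to each side of the plane through the hinge axis), from 12 to 130 mm out from the axis. Axes: x along the spine, y out from the spine towards the free edge, z out of the face that carries the decor sheet (up at the start, down at the end).
- leaf_decor: Dark wood decor sheet 100 x 101 x 3 mm on the wide leaf's face, its middle 74.5 mm from the hinge axis, 5 mm in from the free edge and the sides; not to be touched. Origin: middle of the sheet's glued side, 3 mm off the leaf's mid-plane; axes as the leaf's. The plain grey back of the leaf, the underside at the start, may be touched.
- strip (a joint): Angle of the narrow leaf beside the wide one, same hinge line and sense; starts 0.10 to 0.30. To be left alone.
- strip_edge (a point): Middle of the narrow leaf's free edge, 130 mm from the axis. The narrow leaf: 44 mm wide, 6 mm thick plate with its own decor sheet, centred at x = +62 mm in the holder, 17 mm clear of the wide leaf.
- tape: Yellow tape measure, 66 x 36 x 62 mm; loose bystander, to be left alone. Origin: centre of its underside, on the bench.
- pencil: Flat carpenter's pencil, 150 x 14 x 8 mm; loose bystander, to be left alone. Origin: centre of its underside, on the bench.
- offcut: Plywood offcut, 45 x 75 x 19 mm; loose bystander, to be left alone. Origin: centre of its underside, on the bench.
- star_knob: Black clamping knob, 42 mm across, 36 mm high; loose bystander, to be left alone. Origin: centre of its underside, on the bench.
- glue: White glue bottle, 56 mm across, 150 mm high; loose bystander, to be left alone. Origin: centre of its underside, on the bench.
- mug: Blue mug, 80 mm across, 90 mm high; loose bystander, to be left alone. Origin: centre of its underside, on the bench.
- screw_box: Grey open parts box, 100 x 140 x 45 mm; loose bystander, to be left alone. Origin: centre of its underside, on the bench.

How it is judged:
By the outcome, as a careful person would: the job done as asked, in the order asked, and still so for the second after the job is handed in, with the robot touching nothing.
It also fails if it takes over 48 s, if anything falls off the work surface, if the arm or the gripper's body presses on something with over 40 N, if the wrist force passes 120 N, or if a joint passes its speed limit or range.

## Working session

There is one attempt and no reset: what is moved stays moved. The work goes in short steps, Python scripts to look and compute and a tool call to move; the robot and the scene stay as the last step left them, time stands still between calls to the robot, and variables do not carry over. Pictures are saved under pics/ and viewed, and the job is handed in when it is done.

Besides the shell and the picture viewer there is one more tool, called after "Emit:" by a JSON object that holds its "fn" and its "kwargs". servo_tool: Moves the arm, as the interface text tells. Its arguments: {"type":"object","properties":{"angular":{"type":"array","items":{"type":"array","items":{"type":"number"}}},"slide":{"type":"array","items":{"type":"array","items":{"type":"number"}}},"grip":{"type":"array","items":{"type":"number"}}},"required":["angular","slide","grip"]}

```bash
mkdir -p pics; ls; python3 - <<'E'
from plant import bot
import cv2,pickle
o=bot.get_obs();print(o)
for n in("side","top"):
    c=bot.capture(n);cv2.imwrite(f"pics/{n}0.png",c["img"]);pickle.dump(c,open(f"{n}0.pkl","wb"));print(n,c["fov_y"],c["cx"],c["cy"],c.get("R"),c.get("t"))
E
```

```text
pics
{'time': 0.0, 'joint_positions': array([-1.26397164e+00,  3.42713466e-01,  1.52501781e+00, -3.11503136e-05,
        1.27542353e+00, -1.46002525e-01]), 'dq': array([-0.0001834 , -0.00070086, -0.00056321,  0.00094842,  0.00039455,
       -0.0010051 ]), 'tau': array([-2.98167324e-03, -4.31255329e+01, -2.44222283e+01,  7.13517889e-02,
        5.58763300e-02, -1.34860634e-04]), 'tool_pos': array([ 229.57536579, -471.68029346,  226.04950711]), 'tcp_rot': array([-3.14004279e+00, -1.97797444e-04,  4.52836151e-01]), 'contact_force': array([-0.0510537 ,  0.61904532, -0.31848447]), 'moment': array([ 0.03413613, -0.02803505, -0.01660904]), 'grip_width': 91.89416465556232}
side 42.384612844159996 304.12813136138277 243.31613366033423 [[ 0.74442327 -0.66768309  0.00576928]
 [-0.50223483 -0.5656111  -0.65409805]
 [ 0.43999337  0.48402827 -0.75638777]] [-394.12075036  300.25548589 1468.18254501]
top 43.718060871331026 311.9031046012579 247.58412250272215 [[-0.01604135 -0.99985945  0.00487297]
 [-0.98092549  0.01479297 -0.1938204 ]
 [ 0.19372107 -0.00788916 -0.98102493]] [  15.59444278  525.63973877 1325.07191373]
```

View pics/side0.png

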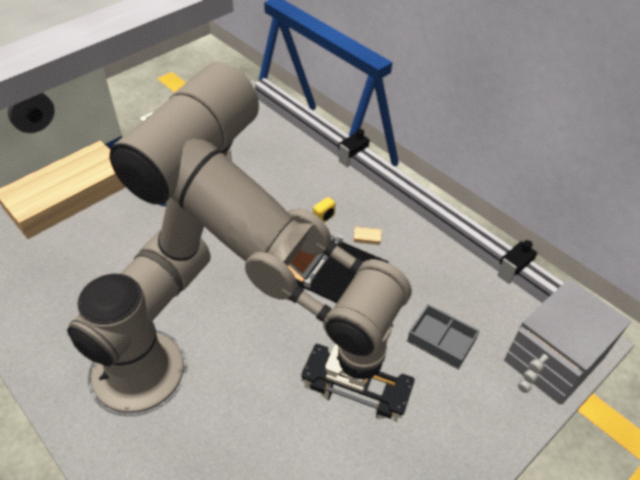

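View pics/top0.png

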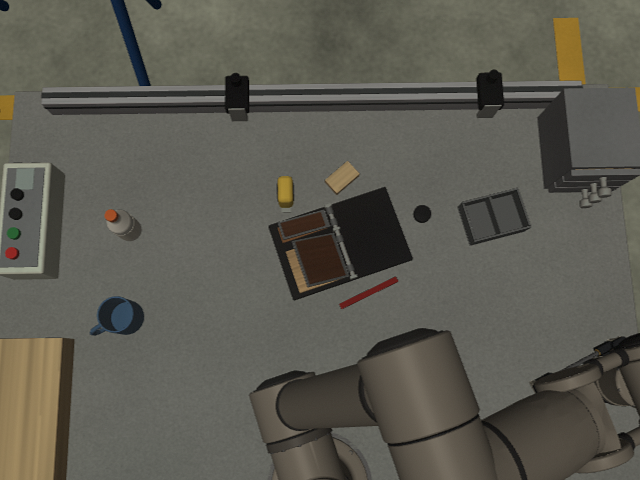

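Top view shows the holder centred near (340,243), wide leaf's decor at (322,260), narrow leaf at (305,225); pencil at (369,293), offcut at (342,177), tape at (286,191), knob at (422,214). Measuring now.

```bash
cat > h.py <<'E'
import numpy as np,cv2,pickle
def cloud(c):
    h,w=c["range_z"].shape; f=h/2/np.tan(np.radians(c["fov_y"])/2)
    v,u=np.mgrid[:h,:w]; z=c["range_z"].astype(float)
    P=np.stack([(u-c["cx"])/f*z,(v-c["cy"])/f*z,z],-1)
    if "R" in c: return (P-c["t"])@c["R"]
    return P
def ray(c,u,v,z):
    h=480; f=h/2/np.tan(np.radians(c["fov_y"])/2)
    d=np.array([(u-c["cx"])/f,(v-c["cy"])/f,1])@c["R"]; o=-c["R"].T@c["t"]
    return o+d*(z-o[2])/d[2]
E
python3 - <<'E'
from h import *
c=pickle.load(open("top0.pkl","rb"));P=cloud(c)
im=c["img"][150:320,240:470]
cv2.imwrite("pics/crop.png",cv2.resize(im,None,fx=3.4,fy=3.4,interpolation=cv2.INTER_CUBIC))
for u,v in[(269,226),(388,188),(411,259),(294,298)]: print(ray(c,u,v,12).round(1),P[v,u].round(1))
for u,v in[(322,260),(305,225),(370,230),(310,285),(200,300),(350,275)]: print(u,v,P[v,u].round(1))
# black base mask
m=(c["img"].max(2)<45).astype(np.uint8); m[:150]=0;m[320:]=0;m[:,:240]=0;m[:,412:]=0
cs,_=cv2.findContours(m,0,2); k=max(cs,key=cv2.contourArea);r=cv2.minAreaRect(k);print(r)
for p in cv2.boxPoints(r): print(p,ray(c,*p,12).round(1))
E
```

```text
[587.6 108.5  12. ] [588.8 108.9   6.7]
[ 677.6 -179.2   12. ] [ 679.6 -180.1    5.2]
[ 502.6 -226.4   12. ] [ 503.8 -227.6    5.3]
[414.6  50.7  12. ] [414.5  50.7  12.4]
322 260 [492.8 -14.7  72.1]
305 225 [580.4  22.6  47.4]
370 230 [ 573.3 -131.6   16. ]
310 285 [434.3  13.3  88.1]
200 300 [413.8 270.1   7.3]
350 275 [463.9 -80.   30.2]
((340.4000244140625, 242.70001220703125), (78.74070739746094, 126.17486572265625), 71.56504821777344)
[268.10004 225.30003] [589.3 110.7  12. ]
[387.8     185.40002] [ 684.1 -178.9   12. ]
[412.7     260.09998] [ 499.9 -230.3   12. ]
[293.00006 300.     ] [409.9  53.1  12. ]
```

View pics/crop.png

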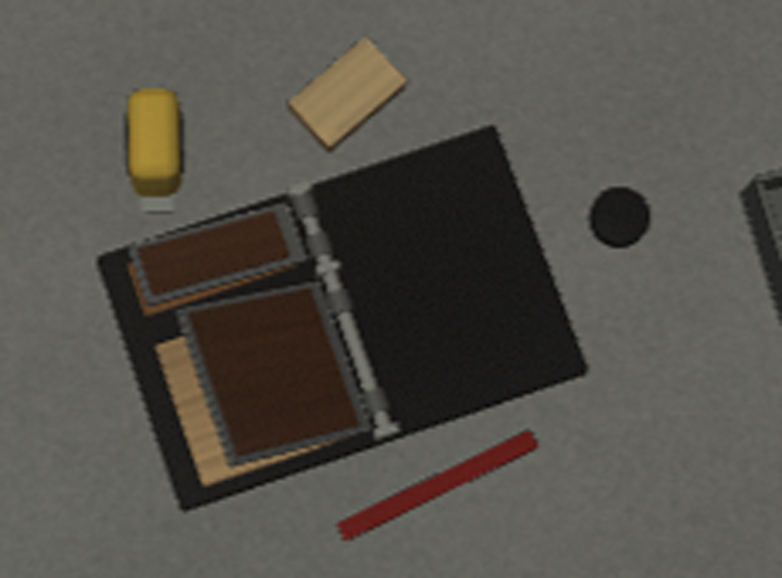

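```bash
python3 - <<'E'
from plant import bot
print([a for a in dir(bot) if a[0]!='_'])
from h import *
c=pickle.load(open("top0.pkl","rb"));P=cloud(c)
def med(u0,u1,v0,v1): 
    Q=P[v0:v1,u0:u1].reshape(-1,3); print(np.median(Q[:,2]).round(1),Q[:,2].std().round(1))
med(150,250,130,170);med(420,450,260,300);med(200,250,260,300);med(360,390,215,250)
C=np.mean([ray(c,u,v,12) for u,v in[(269,226),(388,188),(411,259),(294,298)]],0)
print("C",C)
def fitplane(Q):
    m=np.median(Q,0)
    for _ in range(5):
        A=np.c_[Q[:,:2],np.ones(len(Q))]; k=np.linalg.lstsq(A,Q[:,2],rcond=None)[0]; r=Q[:,2]-A@k; Q=Q[abs(r)<2.5*r.std()+.1]
    return k,r.std(),len(Q)
for a in (np.radians([16.5,17.5,18.5])):
    x=np.array([np.cos(a),np.sin(a)]);y=np.array([-np.sin(a),np.cos(a)])
    D=P[...,:2]-C[:2]; px=D@x;py=D@y
    for nm,x0,x1 in(("leaf",-75,15),("strip",45,79)):
        s=(px>x0)&(px<x1)&(py>25)&(py<105)&(P[...,2]>25)&(c["img"][...,2]<90)
        k,sd,n=fitplane(P[s]); kx=k[:2]@x;ky=k[:2]@y
        z0=k[2]+k[:2]@C[:2]
        print(np.degrees(a),nm,"slope y",ky.round(3),"th",np.arctan(ky).round(3),"slope x",kx.round(3),"z at axis",(z0-6/np.cos(np.arctan(ky))).round(1),sd.round(2),n)
# leaf extents by colour/height
a=np.radians(17.5);x=np.array([np.cos(a),np.sin(a)]);y=np.array([-np.sin(a),np.cos(a)]);D=P[...,:2]-C[:2]; px=D@x;py=D@y
s=(px>-110)&(px<30)&(py>25)&(py<170)&(P[...,2]>40); print("leaf px",np.percentile(px[s],[1,99]),"py max",np.percentile(py[s],99.5),"zmax",np.percentile(P[s][:,2],99))
E
python3 -c "
from h import *
c=pickle.load(open('top0.pkl','rb'))
for u,v in[(304,188),(326,270),(384,430),(100,258),(493,127),(586,373),(186,508),(180,313),(228,462),(365,428),(320,285)]: print(u,v,ray(c,240+u/3.4-.35,150+v/3.4-.35,12).round(1),ray(c,240+u/3.4-.35,150+v/3.4-.35,32).round(1))"
```

```text
['Unreachable', 'capture', 'close_job', 'get_obs', 'grasp_offset']
0.3 82.8
0.1 114.1
0.4 93.8
12.3 74.2
C [545.58766901 -61.58594966  12.        ]
16.5 leaf slope y 0.608 th 0.546 slope x -0.017 z at axis 25.0 2.44 1299
16.5 strip slope y 0.218 th 0.215 slope x 0.01 z at axis 24.2 2.52 457
17.5 leaf slope y 0.608 th 0.546 slope x -0.006 z at axis 25.0 2.45 1299
17.5 strip slope y 0.217 th 0.213 slope x 0.023 z at axis 23.6 2.62 471
18.5 leaf slope y 0.607 th 0.546 slope x 0.005 z at axis 25.1 2.43 1297
18.5 strip slope y 0.207 th 0.204 slope x 0.049 z at axis 22.7 2.62 474
leaf px [-85.05625835  22.91424882] py max 114.02326772419545 zmax 99.44897320427658
304 188 [637.4 -35.8  12. ] [631.9 -35.   32. ]
326 270 [577.7 -49.9  12. ] [573.1 -48.9  32. ]
384 430 [463.9 -87.3  12. ] [461.  -85.8  32. ]
100 258 [588.7 108.4  12. ] [584.  107.1  32. ]
493 127 [ 680.2 -171.2   12. ] [ 674.2 -168.4   32. ]
586 373 [ 501.7 -228.7   12. ] [ 498.2 -225.2   32. ]
186 508 [412.1  49.9  12. ] [409.9  49.4  32. ]
180 313 [548.5  52.7  12. ] [544.3  52.2  32. ]
228 462 [443.3  20.7  12. ] [440.7  20.7  32. ]
365 428 [465.5 -74.2  12. ] [462.5 -72.9  32. ]
320 285 [567.  -45.5  12. ] [562.6 -44.6  32. ]
```

Emit:
{"fn": "servo_tool", "kwargs": {"angular": [[0,0,7],[0,0,14],[0,0,21],[0,0,28],[0,0,35],[0,0,42],[0,0,49],[0,0,56],[0,0,63],[0,0,70]], "slide": [[14,36,3],[28,72,6],[42,108,9],[56,144,12],[70,180,15],[84,216,18],[98,252,21],[112,288,24],[126,324,27],[140,360,30]], "grip": [-1,-1,-1,-1,-1,-1,-1,-1,-1,-1]}}

```text
time: 0.93
tool_pos: [369.7, -110.2, 256.8]
tcp_rot: [3.142, -0.0, 1.68]
contact_force: [1.1, 0.1, 0.2]
grip_width: 29.4
```

```bash
cat > t.py <<'E'
import numpy as np
from scipy.spatial.transform import Rotation as Ro
C=np.array([545.7,-60.8,0]);w=np.radians(17.7);X=np.array([np.cos(w),np.sin(w),0]);Y=np.array([-np.sin(w),np.cos(w),0]);A=C-50*X
def rt(tilt): return Ro.from_rotvec(-np.radians(tilt)*X)*Ro.from_euler('xyz',[np.pi,0,w+np.pi/2])
def to(y,z): return A+y*Y+[0,0,z]
def state(bot):
    o=bot.get_obs();p=o["tool_pos"]-A
    print("t",o["time"].__round__(2),"pos",o["tool_pos"].round(1),"hold x,y,z",(p@X).round(1),(p@Y).round(1),p[2].round(1),"F",o["contact_force"].round(1),"Fy",(o["contact_force"]@Y).round(1),"q",o["joint_positions"].round(2),"w",round(o["grip_width"],1))
    return o
def go(o,y,z,tilt):
    R=Ro.from_euler('xyz',o["tcp_rot"])
    print("slide",(to(y,z)-o["tool_pos"]).round(1),"rot",np.degrees((rt(tilt)*R.inv()).as_rotvec()).round(1))
E
python3 - <<'E'
from plant import bot
from t import *
o=state(bot);go(o,170,180,0);go(o,170,180,30)
E
```

```text
t 0.93 pos [ 369.7 -110.2  256.8] hold x,y,z -132.7 6.4 256.8 F [1.1 0.1 0.2] Fy -0.2 q [-0.49  0.06  1.81  0.    1.28 -0.6 ] w 29.4
slide [ 76.7 196.2 -76.8] rot [-0.   0.  11.4]
slide [ 76.7 196.2 -76.8] rot [-29.4  -6.2  11.2]
```

Emit:
{"fn": "servo_tool", "kwargs": {"angular": [[0,0,6],[0,0,11.4],[-6,-1,11.4],[-12,-2,11.4],[-18,-3.5,11.3],[-24,-5,11.2],[-29.4,-6.2,11.2],[-29.4,-6.2,11.2]], "slide": [[12,32,0],[25,64,0],[38,97,0],[51,130,0],[64,163,-15],[77,196,-30],[77,196,-50],[77,196,-77]], "grip": [-1,-1,-1,-1,-1,-1,-1,-1]}}

```text
time: 1.6
tool_pos: [447.6, 89.1, 178.8]
tcp_rot: [3.135, 0.528, 1.88]
contact_force: [-0.5, 0.6, -1.1]
grip_width: 0.5
```

```bash
python3 - <<'E'
from plant import bot
from t import *
import cv2,pickle
o=state(bot);go(o,135,61,30)
c=bot.capture("side");cv2.imwrite("pics/s1.png",c["img"]);pickle.dump(c,open("s1.pkl","wb"))
cv2.imwrite("pics/s1c.png",cv2.resize(c["img"][180:360,240:440],None,fx=3.3,fy=3.3,interpolation=cv2.INTER_CUBIC))
c=bot.capture("wrist");cv2.imwrite("pics/w1.png",c["img"]);pickle.dump(c,open("w1.pkl","wb"));print(c["T_tool_cam"].round(2))
E
```

```text
t 1.6 pos [447.6  89.1 178.8] hold x,y,z 2.1 172.6 178.8 F [-0.5  0.6 -1.1] Fy 0.7 q [ 0.38  0.33  1.82 -0.6   1.1   0.38] w 0.5
slide [   9.5  -36.5 -117.8] rot [ 0.1  0.4 -0.2]
[[  -0.     -0.95   -0.3    81.98]
 [   1.     -0.      0.     -0.8 ]
 [  -0.     -0.3     0.95 -158.86]
 [   0.      0.      0.      1.  ]]
```

View pics/s1.png

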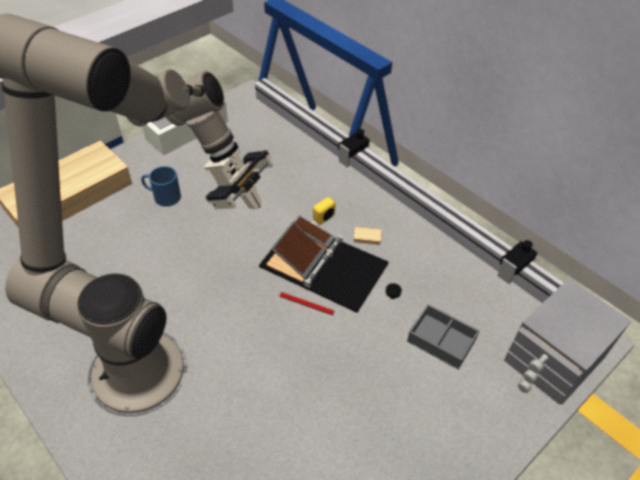

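View pics/w1.png

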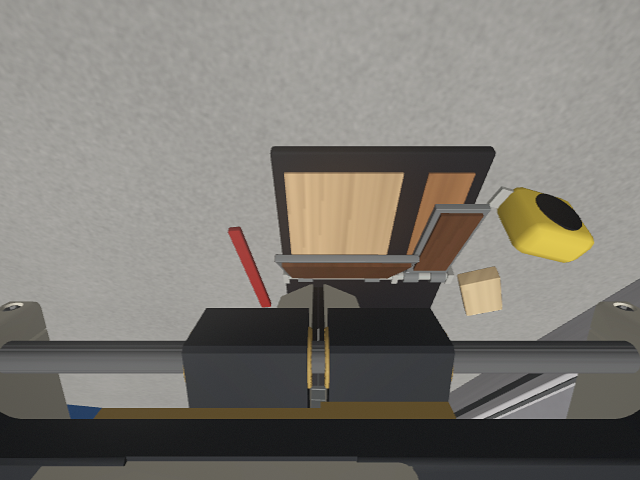

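Side view shows the gripper at (235,180) left of and above the holder with nothing in its way; the wrist view shows the leaf's grey free edge from (277,259) to (418,259), fingertips at (319,290). I'll check the edge with wrist depth, then go under it.

```bash
python3 - <<'E'
from t import *
from h import *
c=pickle.load(open("w1.pkl","rb"));P=cloud(c);T=c["T_tool_cam"]
W=rt(30).apply((P@T[:3,:3].T+T[:3,3]).reshape(-1,3)).reshape(P.shape)+[447.6,89.1,178.8]
H=np.stack([(W-C)@X,(W-C)@Y,W[...,2]],-1)
for u,v in[(285,258),(300,259),(340,259),(380,259),(410,259),(340,257),(340,261),(340,270),(340,165),(340,200),(276,150),(492,150),(460,208),(340,80)]: print(u,v,H[v,u].round(1))
E
```

```text
285 258 [-73.6 112.7 100.9]
300 259 [-62.2 111.6 101. ]
340 259 [-31.8 111.9 101.3]
380 259 [ -1.5 112.9 102.1]
410 259 [ 21.2 112.8 102.1]
340 257 [-31.8 113.4 100.6]
340 261 [-31.9 112.  103.3]
340 270 [-30.   83.2  89.6]
340 165 [-29.6 139.7  20.1]
340 200 [-27.9 100.9  20.9]
276 150 [-83.6 152.3  16.5]
492 150 [ 96.6 152.9  17.5]
460 208 [ 64.9 128.9  62.7]
340 80 [-32.1 206.4   7.1]
```

Emit:
{"fn": "servo_tool", "kwargs": {"angular": [[0,0.4,-0.2],[0,0.4,-0.2],[0,0.4,-0.2],[0,0.4,-0.2],[0,0.4,-0.2],[0,0.4,-0.2]], "slide": [[2,-6,-20],[4,-13,-45],[6,-22,-75],[8,-30,-100],[9.5,-36.5,-118],[9.5,-36.5,-118]], "grip": [-1,-1,-1,-1,-1,-1]}}

```text
time: 2.2
tool_pos: [455.4, 44.7, 60.6]
tcp_rot: [-3.131, 0.521, 1.873]
contact_force: [-0.6, -0.2, -0.5]
grip_width: 0.6
```

```bash
python3 - <<'E'
from plant import bot
from t import *
import cv2,pickle
o=state(bot)
c=bot.capture("side");cv2.imwrite("pics/s2c.png",cv2.resize(c["img"][150:320,200:420],None,fx=3.4,fy=3.4,interpolation=cv2.INTER_CUBIC))
# path of tip for angles
n=np.array([-np.sin(np.radians(60)),np.cos(np.radians(60))]);d=np.array([-.5,-.866])
p0=None
for deg in [31.3,36,42,48,54,60,66,72,78,84,90,96,102,108,114,120,126,132,138,144,150,155,160,165,170,175,180]:
    t=np.radians(deg);L=lambda r:np.array([r*np.cos(t)+3*np.sin(t),26+r*np.sin(t)-3*np.cos(t)])
    q=L(130)-9.5*n+15*d if deg<=60 else (L(115)-9.5*n if deg<=150 else L(96)+9.5*n)
    print(deg,q.round(1),"from now",(to(*q)-o["tool_pos"]).round(1))
E
```

```text
t 2.2 pos [455.4  44.7  60.6] hold x,y,z -4.0 127.9 60.6 F [-0.6 -0.2 -0.5] Fy -0.1 q [ 0.28  0.52  1.95 -0.75  0.82  0.54] w 0.6
31.3 [113.4  73.2] from now [  8.2 -12.7  12.7]
36 [107.7  82.2] from now [ 10.  -18.1  21.7]
42 [99.3 93. ] from now [ 12.5 -26.   32.4]
48 [ 89.9 102.9] from now [ 15.3 -35.   42.3]
54 [ 79.6 111.7] from now [ 18.5 -44.9  51.1]
60 [ 68.3 119.3] from now [ 21.9 -55.6  58.8]
66 [ 57.7 125.1] from now [ 25.1 -65.7  64.5]
72 [ 46.6 129.7] from now [ 28.5 -76.3  69.1]
78 [ 35.1 133.1] from now [ 32.  -87.3  72.5]
84 [ 23.2 135.3] from now [ 35.6 -98.5  74.7]
90 [ 11.2 136.2] from now [  39.3 -110.    75.7]
96 [ -0.8 135.9] from now [  42.9 -121.4   75.4]
102 [-12.7 134.4] from now [  46.6 -132.8   73.8]
108 [-24.5 131.5] from now [  50.1 -144.    71. ]
114 [-35.8 127.5] from now [  53.6 -154.8   66.9]
120 [-46.7 122.3] from now [  56.9 -165.1   61.8]
126 [-56.9 116.1] from now [  60.  -174.9   55.5]
132 [-66.5 108.7] from now [  62.9 -184.    48.1]
138 [-75.2 100.4] from now [  65.6 -192.3   39.8]
144 [-83.   91.3] from now [  67.9 -199.8   30.7]
150 [-89.9  81.3] from now [  70.  -206.3   20.8]
155 [-94.  74.] from now [  71.3 -210.2   13.5]
160 [-97.4  66.4] from now [  72.3 -213.5    5.8]
165 [-100.2   58.5] from now [  73.1 -216.1   -2.1]
170 [-102.2   50.4] from now [  73.8 -218.1  -10.2]
175 [-103.6   42.1] from now [  74.2 -219.4  -18.5]
180 [-104.2   33.8] from now [  74.4 -220.   -26.8]
```

View pics/s2c.png

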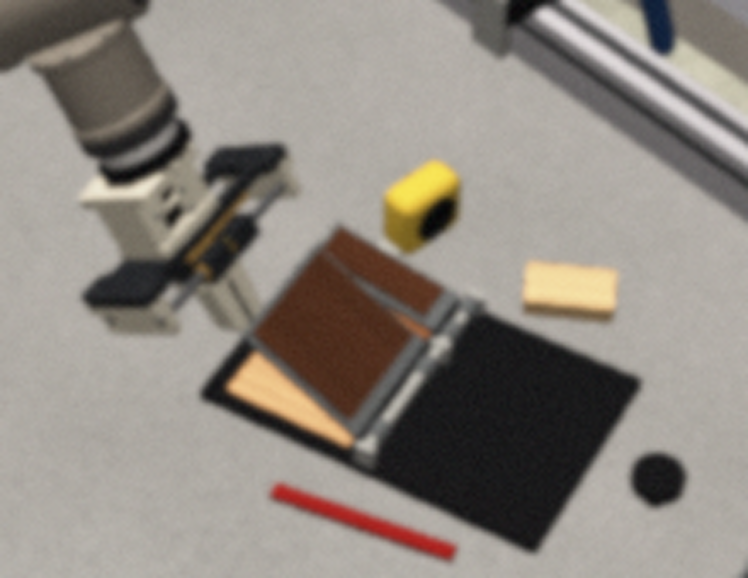

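```bash
python3 - <<'E'
from plant import bot
from t import *
o=state(bot);print(o["tcp_rot"]);go(o,113.4,73.2,30)
E
```

```text
t 2.25 pos [456.2  45.5  62.1] hold x,y,z -3.0 128.5 62.1 F [1.5 0.2 0.1] Fy -0.2 q [ 0.28  0.51  1.95 -0.75  0.82  0.54] w 0.4
[-3.13408667  0.52166899  1.87193016]
slide [  7.4 -13.5  11.1] rot [ 0.  -0.4  0.7]
```

Emit:
{"fn": "servo_tool", "kwargs": {"angular": [[0,0,0],[0,0,0],[0,0,0],[0,0,0],[0,0,0],[0,0,0],[0,0,0],[0,0,0],[0,0,0],[0,0,0]], "slide": [[2.5,-5,4],[5,-10,8],[6.5,-13,10],[7.3,-14.5,11.5],[8.2,-17,15.5],[9.1,-20,20],[10,-22.5,23.5],[10.8,-25,27.5],[11.6,-28,31],[12.5,-31,34.5]], "grip": [-1,-1,-1,-1,-1,-1,-1,-1,-1,-1]}}

```text
time: 3.08
tool_pos: [468.8, 16.1, 96.6]
tcp_rot: [-3.136, 0.522, 1.875]
contact_force: [0.2, 1.7, -0.8]
grip_width: 0.3
```

```bash
cat >> t.py <<'E'
import cv2,pickle
def look(bot,k):
    o=state(bot);c=bot.capture("side");cv2.imwrite(f"pics/{k}.png",cv2.resize(c["img"][150:320,200:420],None,fx=3.4,fy=3.4,interpolation=cv2.INTER_CUBIC))
    c=bot.capture("top");pickle.dump(c,open(k+".pkl","wb"));cv2.imwrite(f"pics/{k}t.png",cv2.resize(c["img"][150:320,240:470],None,fx=3.4,fy=3.4,interpolation=cv2.INTER_CUBIC))
    return o
E
python3 - <<'E'
from plant import bot
from t import *
o=look(bot,"a1")
E
```

```text
t 3.08 pos [468.8  16.1  96.6] hold x,y,z 0.1 96.7 96.6 F [ 0.2  1.7 -0.8] Fy 1.5 q [ 0.21  0.45  1.93 -0.72  0.86  0.41] w 0.3
```

View pics/a1.png

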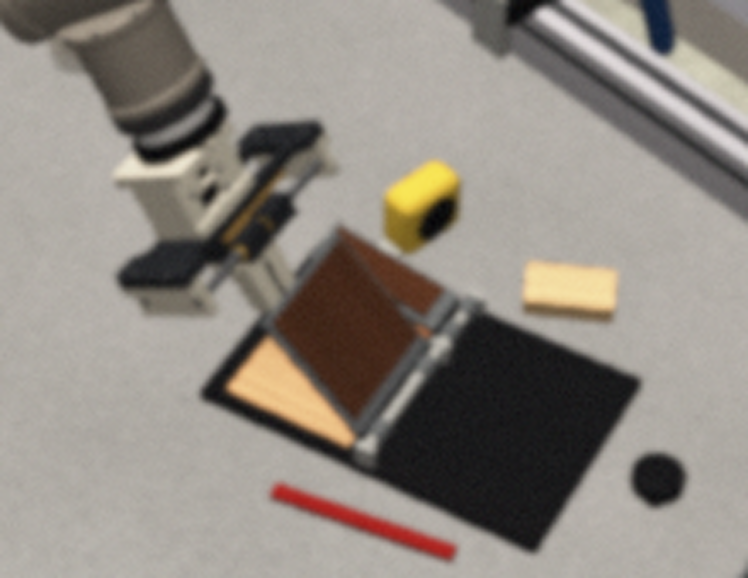

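Emit:
{"fn": "servo_tool", "kwargs": {"angular": [[0,0,0],[0,0,0],[0,0,0],[0,0,0],[0,0,0],[0,0,0],[0,0,0],[0,0,0],[0,0,0],[0,0,0]], "slide": [[0.9,-3,3.3],[1.9,-6.1,6.5],[3.5,-11,11],[5.1,-16,15.3],[6.8,-21.3,19.3],[8.5,-26.7,23],[10.1,-31.7,26],[11.7,-36.8,28.7],[13.4,-42,31.2],[15.1,-47.4,33.3]], "grip": [-1,-1,-1,-1,-1,-1,-1,-1,-1,-1]}}

```text
time: 4.02
tool_pos: [483.9, -31.6, 129.8]
tcp_rot: [-3.136, 0.521, 1.874]
contact_force: [0.1, 0.4, -1.9]
grip_width: 0.4
```

```bash
python3 - <<'E'
from plant import bot
from t import *
o=look(bot,"a2")
E
```

```text
t 4.02 pos [483.9 -31.6 129.8] hold x,y,z 0.0 46.6 129.8 F [ 0.1  0.4 -1.9] Fy 0.4 q [ 0.1   0.39  1.9  -0.69  0.87  0.26] w 0.4
```

View pics/a2.png

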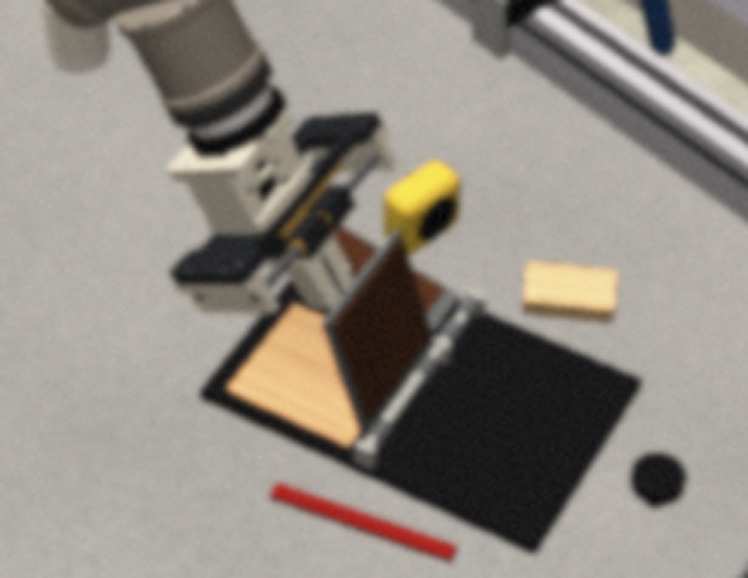

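Emit:
{"fn": "servo_tool", "kwargs": {"angular": [[0,0,0],[0,0,0],[0,0,0],[0,0,0],[0,0,0],[0,0,0],[0,0,0],[0,0,0],[0,0,0],[0,0,0]], "slide": [[1.7,-5.4,1.8],[3.5,-11,3.4],[5.3,-16.5,4.6],[7.1,-22.2,5.6],[9,-28,6.3],[10.8,-33.7,6.6],[12.6,-39.4,6.6],[14.4,-45.1,6.3],[16.2,-50.8,5.7],[18.1,-56.5,4.7]], "grip": [-1,-1,-1,-1,-1,-1,-1,-1,-1,-1]}}

```text
time: 4.95
tool_pos: [502.1, -88.1, 134.2]
tcp_rot: [-3.136, 0.522, 1.874]
contact_force: [0.8, 1.3, 0.2]
grip_width: 0.6
```

```bash
python3 - <<'E'
from plant import bot
from t import *
o=look(bot,"a3")
E
```

```text
t 4.95 pos [502.1 -88.1 134.2] hold x,y,z 0.1 -12.8 134.2 F [0.8 1.3 0.2] Fy 1.0 q [-0.03  0.39  1.88 -0.7   0.82  0.14] w 0.6
```

View pics/a3.png

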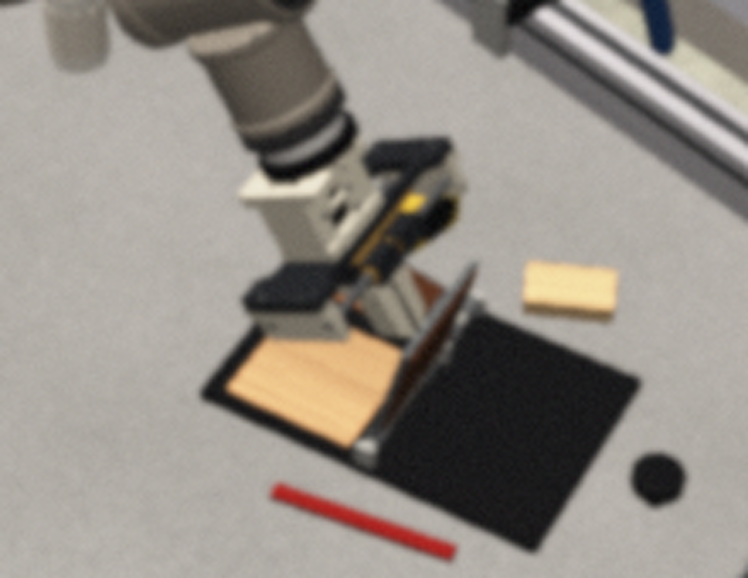

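Emit:
{"fn": "servo_tool", "kwargs": {"angular": [[0,0,0],[0,0,0],[0,0,0],[0,0,0],[0,0,0],[0,0,0],[0,0,0],[0,0,0],[0,0,0],[0,0,0]], "slide": [[1.8,-5.6,-1.3],[3.5,-11.2,-2.8],[5.3,-16.7,-4.7],[7,-22,-6.9],[8.7,-27.2,-9.3],[10.3,-32.3,-12],[11.9,-37.3,-15],[13.4,-42.1,-18.3],[14.9,-46.8,-21.9],[16.3,-51.2,-25.7]], "grip": [-1,-1,-1,-1,-1,-1,-1,-1,-1,-1]}}

```text
time: 5.88
tool_pos: [518.4, -139.2, 108.2]
tcp_rot: [-3.136, 0.522, 1.874]
contact_force: [0.4, -0.3, -0.4]
grip_width: 0.4
```

```bash
python3 - <<'E'
from plant import bot
from t import *
o=look(bot,"a4")
E
```

```text
t 5.88 pos [ 518.4 -139.2  108.2] hold x,y,z 0.1 -66.4 108.2 F [ 0.4 -0.3 -0.4] Fy -0.4 q [-0.14  0.45  1.87 -0.75  0.73  0.11] w 0.4
```

View pics/a4.png

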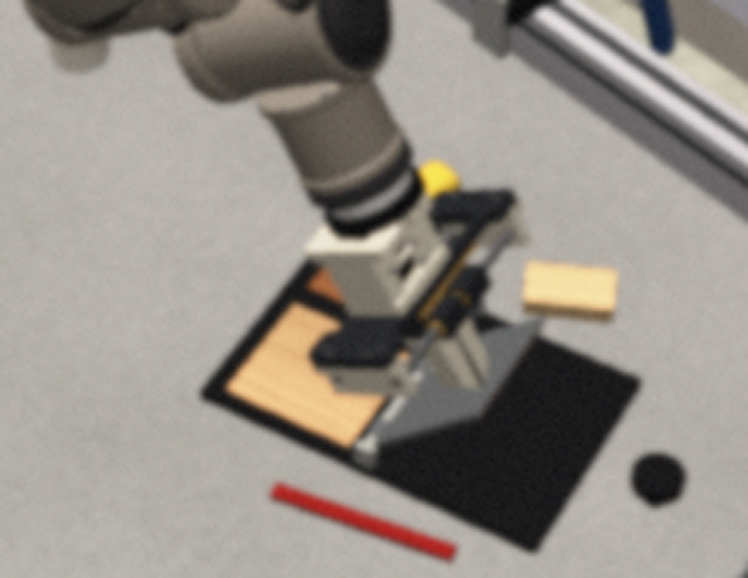

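Emit:
{"fn": "servo_tool", "kwargs": {"angular": [[0,0,0],[0,0,0],[0,0,0],[0,0,0],[0,0,0],[0,0,0],[0,0,0],[0,0,0],[0,0,0],[0,0,0]], "slide": [[0.9,-2.8,-2.7],[1.8,-5.6,-5.5],[2.7,-8.3,-8.3],[3.5,-10.9,-11.3],[4.3,-13.4,-14.3],[5,-15.8,-17.4],[5.8,-18.1,-20.6],[6.5,-20.3,-23.9],[7.1,-22.3,-27.3],[7.6,-24,-30.2]], "grip": [-1,-1,-1,-1,-1,-1,-1,-1,-1,-1]}}

```text
time: 6.82
tool_pos: [526.0, -162.9, 78.0]
tcp_rot: [-3.137, 0.521, 1.874]
contact_force: [-1.1, 0.8, -0.3]
grip_width: 0.0
```

```bash
python3 - <<'E'
from plant import bot
from t import *
o=look(bot,"a5")
E
```

```text
t 6.82 pos [ 526.  -162.9   78. ] hold x,y,z 0.2 -91.3 78.0 F [-1.1  0.8 -0.3] Fy 1.1 q [-0.18  0.52  1.88 -0.81  0.66  0.14] w 0.0
```

View pics/a5.png

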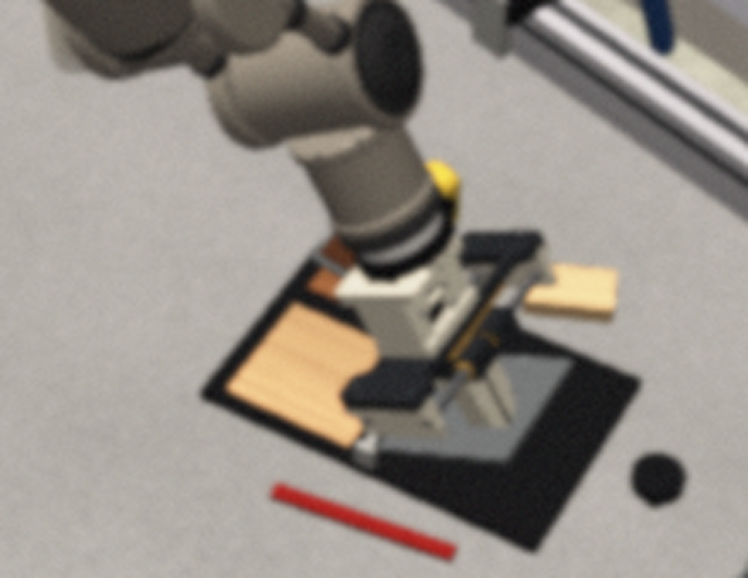

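Emit:
{"fn": "servo_tool", "kwargs": {"angular": [[0,0,0],[0,0,0],[0,0,0],[0,0,0],[0,0,0],[0,0,0],[0,0,0],[0,0,0],[0,0,0],[0,0,0]], "slide": [[0.6,-1.5,-2.9],[1,-2.9,-5.9],[1.4,-4.3,-9],[1.8,-5.5,-12.1],[2.1,-6.6,-15.2],[2.5,-7.7,-18.4],[2.8,-8.5,-21.6],[3,-9.3,-24.8],[3.3,-10.1,-28.1],[3.4,-10.5,-30]], "grip": [-1,-1,-1,-1,-1,-1,-1,-1,-1,-1]}}

```text
time: 7.75
tool_pos: [529.1, -173.3, 47.8]
tcp_rot: [-3.136, 0.521, 1.874]
contact_force: [-0.9, -0.2, 0.4]
grip_width: 0.1
```

```bash
python3 - <<'E'
from plant import bot
from t import *
o=look(bot,"a6")
E
```

```text
t 7.75 pos [ 529.1 -173.3   47.8] hold x,y,z -0.0 -102.1 47.8 F [-0.9 -0.2  0.4] Fy 0.0 q [-0.2   0.57  1.89 -0.88  0.6   0.22] w 0.1
```

View pics/a6.png

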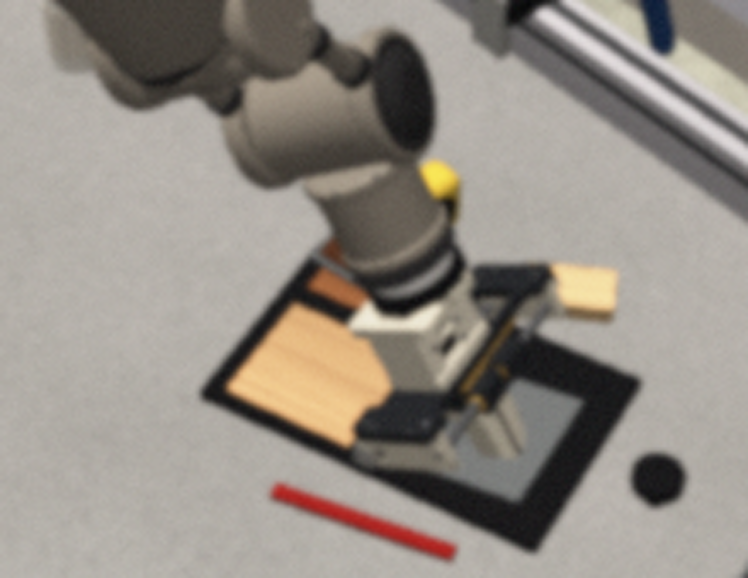

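Emit:
{"fn": "servo_tool", "kwargs": {"angular": [[0,0,0],[0,0,0],[0,0,0],[0,0,0],[0,0,0],[0,0,0],[0,0,0],[0,0,0],[0,0,0],[0,0,0]], "slide": [[0.1,-0.5,-2],[0.2,-0.8,-4],[0.3,-1.1,-6],[0.4,-1.3,-8],[0.5,-1.5,-9.5],[0.5,-1.6,-10.5],[0.5,-1.7,-11.5],[0.5,-1.7,-12.3],[0.5,-1.7,-13],[0.5,-1.7,-13.5]], "grip": [-1,-1,-1,-1,-1,-1,-1,-1,-1,-1]}}

```text
time: 8.68
tool_pos: [529.7, -174.9, 34.8]
tcp_rot: [-3.136, 0.522, 1.874]
contact_force: [0.2, -1.0, -0.0]
grip_width: 0.4
```

Emit:
{"fn": "servo_tool", "kwargs": {"angular": [[0,0,0],[0,0,0],[0,0,0]], "slide": [[0,0,-0.3],[0,0,-0.6],[0,0,-0.6]], "grip": [-1,-1,-1]}}

```text
time: 8.93
tool_pos: [529.7, -174.9, 34.3]
tcp_rot: [-3.136, 0.522, 1.874]
contact_force: [-1.1, -0.7, 0.9]
grip_width: 0.7
```

```bash
python3 - <<'E'
from plant import bot
from t import *
o=look(bot,"a7")
E
```

```text
t 8.93 pos [ 529.7 -174.9   34.3] hold x,y,z 0.1 -103.9 34.3 F [-1.1 -0.7  0.9] Fy -0.3 q [-0.21  0.6   1.89 -0.92  0.58  0.26] w 0.7
```

View pics/a7.png

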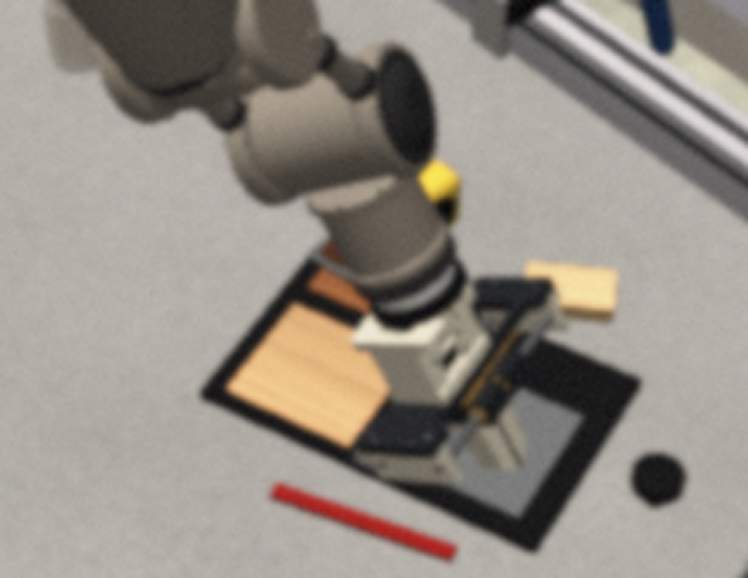

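Emit:
{"fn": "servo_tool", "kwargs": {"angular": [[0,0,0],[0,0,0],[0,0,0],[0,0,0]], "slide": [[0,0,-0.4],[0,0,-0.8],[0,0,-1.2],[0,0,-1.2]], "grip": [-1,-1,-1,-1]}}

```text
time: 9.37
tool_pos: [529.8, -175.0, 33.5]
tcp_rot: [-3.137, 0.522, 1.874]
contact_force: [-1.4, 1.8, 6.0]
grip_width: 0.3
```

Emit:
{"fn": "servo_tool", "kwargs": {"angular": [[0,0,0],[0,0,0],[0,0,0],[0,0,0]], "slide": [[0,0,-0.4],[0,0,-0.8],[0,0,-1],[0,0,-1]], "grip": [-1,-1,-1,-1]}}

```text
time: 9.7
tool_pos: [529.9, -175.1, 33.2]
tcp_rot: [-3.137, 0.523, 1.874]
contact_force: [-3.1, 3.8, 10.8]
grip_width: 0.3
```

Emit:
{"fn": "servo_tool", "kwargs": {"angular": [[0,0,0],[0,0,0],[0,0,0],[0,0,0],[0,0,0],[0,0,0],[0,0,0],[0,0,0],[0,0,0]], "slide": [[0,0,1],[0,0,2.5],[0,0,5],[0,0,15],[0,0,35],[0,0,65],[0,0,100],[0,0,135],[0,0,170]], "grip": [-1,-1,-1,-1,-1,-1,-1,-1,-1]}}

```text
time: 10.45
tool_pos: [529.3, -174.6, 203.3]
tcp_rot: [-3.136, 0.52, 1.875]
contact_force: [1.7, -0.4, -0.5]
grip_width: 0.3
```

Emit:
{"fn": "servo_tool", "kwargs": {"angular": [[6,1,0],[12,2,0],[18,3.5,0],[24,5,0],[29,6,0],[29,6,0],[29,6,0],[29,6,0],[29,6,0],[29,6,0]], "slide": [[-10,-20,10],[-20,-45,20],[-40,-75,30],[-60,-105,30],[-80,-135,30],[-100,-165,30],[-115,-195,30],[-130,-225,30],[-130,-225,30],[-130,-225,30]], "grip": [-1,-1,-1,-1,-1,-1,-1,-1,-1,-1]}}

```text
time: 11.28
tool_pos: [398.6, -401.2, 231.4]
tcp_rot: [3.098, 0.006, 1.858]
contact_force: [0.6, 1.4, -0.8]
grip_width: 0.6
```

```bash
python3 - <<'E'
from plant import bot
from t import *
from h import *
o=look(bot,"f");c=pickle.load(open("f.pkl","rb"));P=cloud(c)
D=P-C;px=D@X;py=D@Y
s=(px>-75)&(px<10)&(py<-30)&(py>-120);Q=np.c_[py[s],P[s][:,2]]
print("leaf back slope/axis z",np.polyfit(Q[:,0],Q[:,1],1),len(Q))
s=(px>45)&(px<79)&(py>25)&(py<105);print("strip",np.polyfit(py[s],P[s][:,2],1))
s=(px>45)&(px<79)&(py<-30)&(py>-120);print("base",np.median(P[s][:,2]))
a=pickle.load(open("top0.pkl","rb"))["img"];d=cv2.absdiff(a,c["img"]).max(2)
cv2.imwrite("pics/top_f.png",c["img"]);cv2.imwrite("pics/diff.png",cv2.resize(d[150:320,240:470]*3,None,fx=3.4,fy=3.4))
E
```

```text
t 11.28 pos [ 398.6 -401.2  231.4] hold x,y,z -193.7 -279.6 231.4 F [ 0.6  1.4 -0.8] Fy 1.1 q [-0.95  0.4   1.43  0.04  1.3  -1.24] w 0.6
leaf back slope/axis z [2.50016672e-03 2.93774732e+01] 1358
strip [ 0.16853184 33.36246746]
base 12.297945006060619
```

View pics/ft.png

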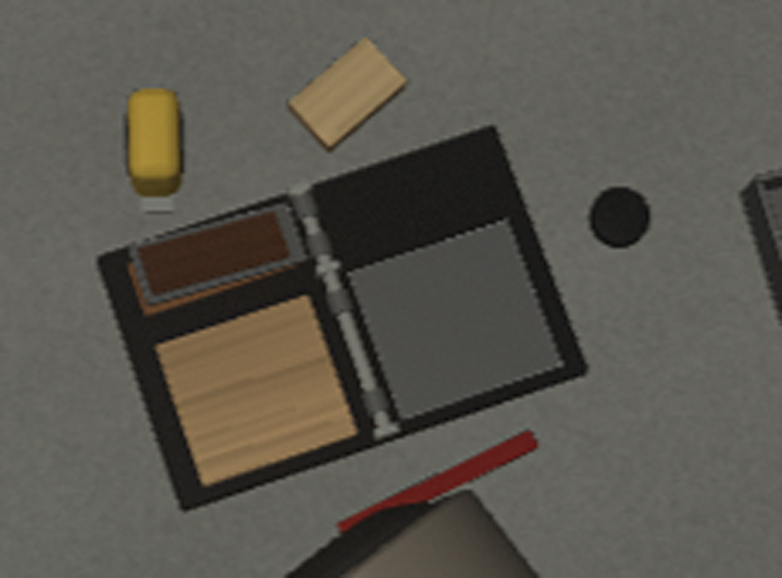

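View pics/f.png

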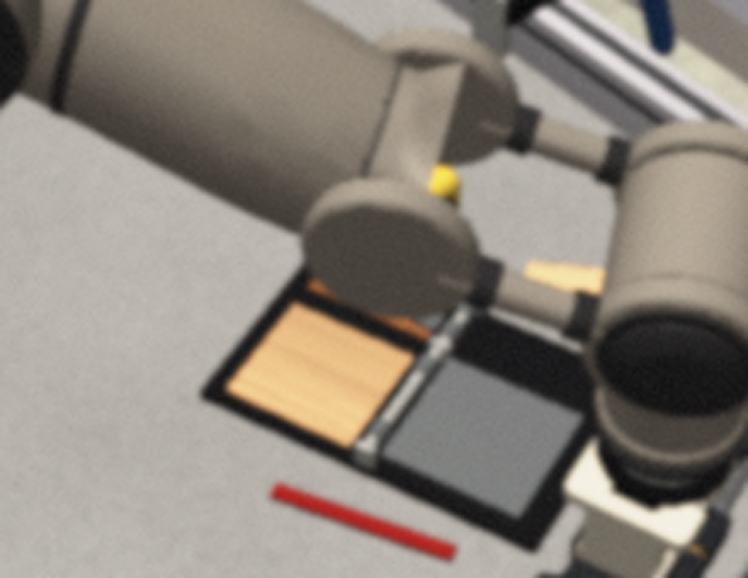

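View pics/diff.png

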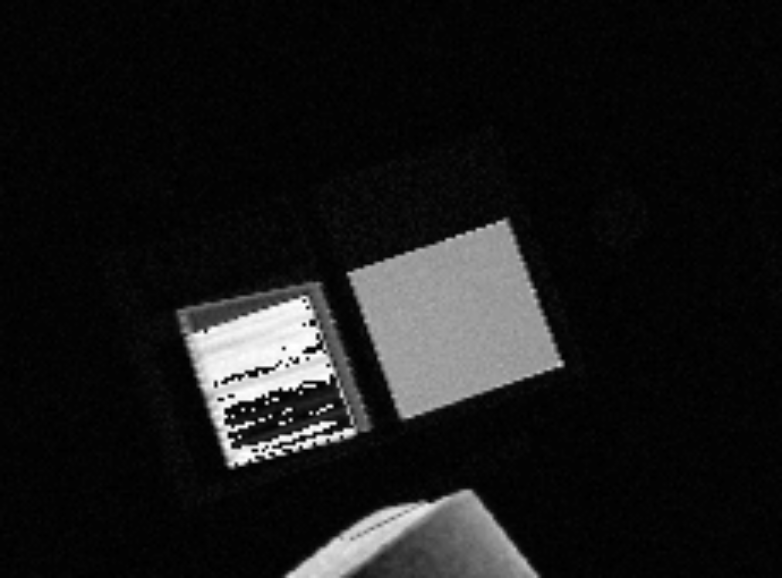

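The final pictures show the leaf flat on the far side (grey back at (455,320) in the top crop) and the sample uncovered at (255,390). The only differences from the first top image are the leaf and the arm. The arm is clear, so I'm handing in.

```bash
python3 -c "
from plant import bot
bot.close_job()"
```

```text
the job is handed in; nothing more can be done
```

The wide leaf is turned over its spine and lies flat on the -y side, with the sample under it uncovered. I handed the job in at about 11.4 s of the 48 s allowed.

I pushed it with the closed fingers tilted 30°, first under the free edge and then on the plain back. They followed its arc slowly and finished with a gentle press of about 11 N against the stop. No grip was used, and the fingers stayed on the back side of the leaf, away from the decor sheet.

Last checks:
- **Leaf:** the top camera's depth gives a slope of 0.0025 rad and a back height of 29.4 mm near the spine, against 29 mm expected when fully flat.
- **Holder, narrow leaf, offcut, knob and tape:** comparing the top image before and after shows no visible change to any of them. A quick slope reading of the narrow leaf (0.17) was lower than the first (0.21). It was fitted without the first reading's filtering, so I trust the unchanged image.
- **Pencil:** unchanged where visible, but partly hidden by the arm in the last top picture. The side view shows it in the same place.
- **Glue, mug and screw box:** I did not compare these in the final images. The arm's path stayed well away from them.
- **Arm:** it finished about 230 mm above the bench, off to the side, with only about 2 N on the force reading, which is noise level.
- **Closest margin:** joint 4 came to about -0.92 against its limit of -1 during the press.

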